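# Load the filter cassette and set the photometer knob to its index

## Task

Load the yellow filter cassette from the storage stand into the photometer: in the stand only its narrow ends can be gripped and between the guide cheeks only its broad faces, so stand it upright on the open bench on the way, let go and take it again, then lower it, not drop it, between the cheeks until it sits fully home. Then turn the adjustment knob until its white pointer is on the middle of the red index clip. Leave the other two cassettes in the stand, and do not disturb the jar, the brown bottle or the small cup.

Things in the scene. Friction and masses are not known exactly. Their poses are not given: they have to be found in the camera images.
- cassette_yellow: Filter cassette with a yellow top band, a white upright block with a round yellow window in each broad face: 58 mm long (own x), 30 mm thick (own y), 90 mm tall, 0.15 kg, loose. Origin at the centre of its underside, z up. The narrow ends face own +x and -x, the broad faces own +y and -y. Starts in one of the stand's three slots.
- cassette_blue: Same cassette with a blue top band; must stay in its slot.
- cassette_green: Same cassette with a green top band; must stay in its slot.
- stand: Fixed aluminium storage stand, 82 mm (own x) by 128 mm (own y); origin at the centre of its underside. Three slots side by side at own y = -38, 0, +38 mm, slot floor 8 mm above the bench, ribs up to 20 mm; the cassettes' lengths lie along own x, with only 8 mm between neighbours' broad faces.
- photometer: Fixed low white instrument, 150 mm (own x) by 270 mm (own y), deck 36 mm high; origin at the centre of its underside. Cassette bay on its right (own y = -75 mm), black dial with the knob on its left (own y = +75 mm).
- bay_floor (a point): Centre of the bay floor, 24 mm above the bench, axes as the photometer's. The bay is a pocket 62 mm (x) by 34 mm (y), 12 mm below the deck. At both x ends stand aluminium guide cheeks, 62 mm apart inside, 7 mm thick, 30 mm wide, up to 114 mm above the bench (level with a seated cassette's top); the y sides are open above the deck. The cassette goes in lengthwise along x, either way round.
- knob_body (a joint): Adjustment knob's angle in rad about the vertical, positive counter-clockwise from above; at 0 the pointer points along the photometer's own +x. Stops at -1.7 and 1.7; stays where it is left.
- knob_grip (a point): On the knob's vertical axis, 70 mm above the bench, in the grip bar: the bar is 60 mm long (along the pointer direction), 16 mm wide, from 52 to 82 mm above the bench, on a round skirt of 33 mm radius (40 to 52 mm). Own x points along the pointer.
- pointer_tip (a point): Tip of the knob's white pointer, 46 mm from the knob's axis, 44 mm above the bench.
- index_mark (a point): Inner end of the red index clip on the dial's rim, 46 mm from the knob's axis, 44 mm above the bench; the clip is 8 mm wide and is fixed.
- jar: Clear plastic sample jar, 46 mm across, 80 mm tall, loose bystander; origin at the centre of its underside.
- brown_bottle: Small brown bottle with a red cap, 33 mm across, 76 mm tall, loose bystander; origin at the centre of its underside.
- small_cup: Small clear weighing cup, 46 mm across, 28 mm tall, loose bystander; origin at the centre of its underside.
Things that resemble listed ones, but are neither listed nor needed, are in the scene too. What is shaped like the cassette_yellow but pink is not meant.

How it is judged:
By the outcome, as a careful person would: the job done as asked, in the order asked, and still so for the second after the job is handed in, with the robot touching nothing.
It also fails if it takes over 72 s, if anything falls off the work surface, if the arm or the gripper's body presses on something with over 40 N, if the wrist force passes 120 N, or if a joint passes its speed limit or range.

## Robot

A 7-joint arm with a two-finger parallel gripper is mounted at the origin on a cart in front of the work surface, level with it; the furniture and walls round the work are solid. World frame = base frame: x ahead of the robot, y to its left, z up, the work surface at z = 0. Lengths are in m, angles in rad, forces in N, time in s.
With the tool pointing down it reaches from about 0.35 to 0.9 m from the base axis. Payload 7.2 kg.
Tool frame: the origin (TCP) lies at the very end of the fingers, on their centre line; the grasp point (between the pads) lies 19 mm behind it; z points along the fingers, y is the line along which they close (so a half turn about z gives the same grasp; the last joint's range is limited). The gripper opens to 88 mm and grips with 3 to 60 N. Pads are 20 mm wide; open, the fingers measure 115 mm over their backs; the gripper's body (75 mm by 178 mm) begins 61 mm behind the grasp point.
Start: joints at [1.066, 0.411, -0.013, 1.596, 0.006, 1.134, -0.082], TCP at [0.264, -0.566, 0.223] pointing down, gripper open.
Joint ranges: [-2.95, 2.95], [-0.29, 1.99], [-1.47, 1.44], [0.14, 2.54], [-1.03, 4.17], [0.13, 1.85], [-2.86, 2.86]. Speed limits (rad/s): [2.39, 2.39, 3.01, 3.01, 3.14, 3.14, 3.14].

## Interface

Orientations are given as a unit quaternion [w, x, y, z].
In Python, from cell import arm, imaging gives the robot as it stands. The module is installed in compiled form; this text tells all that it offers.
- The arm moves only by the tool servo_tool, never from a script. Its argument "increments" is a list of rows, each a list of 2 entries, a list of its own where there are three numbers: the shift along the tool's x, y, z in units of 0.05 m (1.0 is 0.05 m), then the turn, a rotation vector about the tool's x, y, z in units of 6 degrees (1.0 is 6 degrees). In form: [[[x, y, z], [ax, ay, az]], ...]. A call has 1 to 10 rows; each row shifts and turns the commanded pose from where the row before left it, along the tool's axes as they then stand; what a row does not reach is not made up. A row lasts 1/10 s, in which the tool goes at most 50 mm and 8.59 degrees, less where a joint would pass 70% of its speed; a pose out of reach is approached as far as the arm can. A call with a number of a shift or a turn outside -1 to 1 is refused whole. A call with a gripper value outside its range is refused whole. "claw" is the opening, from 0 (shut) to 1 (fully open), set as the call begins (left out, the last holds). The fingers move at their own pace and stop on an object; the grip force is fixed at half the most. Time passes only in rows, so rows that do not move let the fingers close. It gives the time, the measured TCP pose, the force, the opening and the grip force at its end, in the units of the state.
- arm.observe(): the state, without advancing time (a new reading comes with each control period).
- imaging.read_camera(name): name is "side" or "top" or "wrist"; returns a dict with "img" (384x512x3 uint8, red, green, blue), "mtx" (3x3 intrinsics, pixels), "R" (3x3) and "t" (3): a world point X has camera coordinates R X + t. Camera axes: x right, y down, z forward; pixel columns grow to the right and rows downward; lengths in m; the calibration is good to about 2 mm. The wrist camera is an equidistant fisheye: a pixel r from the principal point sees the ray r / f radians off the axis. A picture is of the moment at which its call begins. There is no depth.
- arm.finish_job(): hands the job in; it is judged then, once.
The state is a dict: "time": time; "joints": joint angles; "dq": joint speeds; "joint_efforts": joint torques, N m; "tcp_pos": TCP position; "tcp_rot": TCP orientation; "wrist_force": force on the tool from outside, world axes, zero at the start; "moment": the same for the moment, N m; "opening": finger opening in m; "gripper_force": force on a finger pad.
Only numpy, scipy, OpenCV 4.12 (cv2) and the standard library are available. Lean on these libraries where they do the work, as an engineer would, in place of code of your own. Each camera call takes 0.05 s, during which the arm holds its last target. There are 200 camera calls.

## Working session

There is one attempt and no reset: what is moved stays moved. The work goes in short steps, Python scripts to look and compute and a tool call to move; the robot and the scene stay as the last step left them, time stands still between calls to the robot, and variables do not carry over. Pictures are saved under pics/ and viewed, at most 10 in all, crops included, and the job is handed in when it is done.

Besides the shell and the picture viewer there is one more tool, called after "Request:" as a command line: name --argument value ..., lists and objects as JSON in quotes. servo_tool: Moves the arm, as the interface text tells. Shifts and turns lie within -1 to 1; 1 stands for 0.05 m of shift or 6 degrees of turn. Its arguments: {"type":"object","properties":{"increments":{"type":"array"},"claw":{"type":"number"}},"required":["increments"]}

```bash
mkdir -p pics; cat > h.py <<'E'
import numpy as np, cv2
from cell import arm, imaging
def snap(n,f=None):
    c=imaging.read_camera(n)
    if f: cv2.imwrite('pics/'+f,c['img'][:,:,::-1])
    return c
def ray(c,u,v):
    M,R,t=map(np.array,(c['mtx'],c['R'],c['t']))
    d=R.T@np.linalg.inv(M)@np.array([u,v,1.]); return -R.T@t,d
def atz(c,u,v,z):
    o,d=ray(c,u,v); return o+d*(z-o[2])/d[2]
def proj(c,X):
    M,R,t=map(np.array,(c['mtx'],c['R'],c['t']))
    p=(R@np.atleast_2d(X).T).T+t; p=p@M.T; return p[:,:2]/p[:,2:]
E
python3 - <<'E'
from h import *
import pickle
a=snap('top');b=snap('side')
pickle.dump((a,b),open('c0.pkl','wb'))
for c in(a,b): print(np.round(c['mtx'],1).tolist(),np.round(c['R'],3).tolist(),np.round(c['t'],3).tolist())
im=np.hstack([a['img'],b['img']])[:,:,::-1]
cv2.imwrite('pics/top.png',cv2.resize(a['img'][:,:,::-1],(800,600),interpolation=cv2.INTER_CUBIC))
cv2.imwrite('pics/side.png',cv2.resize(b['img'][:,:,::-1],(800,600),interpolation=cv2.INTER_CUBIC))
print(arm.observe())
E
```

```text
[[445.3, 0.0, 263.5], [0.0, 445.3, 194.5], [0.0, 0.0, 1.0]] [[-0.012, -1.0, -0.001], [-0.992, 0.012, -0.124], [0.124, -0.0, -0.992]] [-0.045, 0.562, 1.317]
[[421.1, 0.0, 258.8], [0.0, 421.1, 199.0], [0.0, 0.0, 1.0]] [[-0.857, -0.515, -0.006], [-0.262, 0.448, -0.855], [0.443, -0.731, -0.519]] [0.441, 0.246, 1.042]
{'time': 0.1, 'joints': array([ 1.06579891,  0.41181902, -0.0127141 ,  1.59693114,  0.00560475,
        1.13431338, -0.0822077 ]), 'dq': array([ 1.71133040e-04, -8.66236467e-04, -9.52382985e-05, -3.10803864e-03,
        2.73093163e-05,  1.96133254e-04, -1.38850518e-03]), 'joint_efforts': array([ 2.22661874e-03, -5.89100289e+01,  6.43765423e-01, -2.91708648e+01,
       -5.37813816e-02,  1.45558140e-02,  6.83935878e-05]), 'tcp_pos': array([ 0.26417574, -0.56593007,  0.22190568]), 'tcp_rot': array([-6.87359270e-04,  9.76243198e-01,  2.16676496e-01, -2.06187968e-04]), 'wrist_force': array([-0.2723886 , -1.18362099,  0.66237845]), 'moment': array([ 0.00886771, -0.00059363,  0.03362044]), 'gripper_force': 0.0, 'opening': 0.08766454718529101}
```

View pics/top.png

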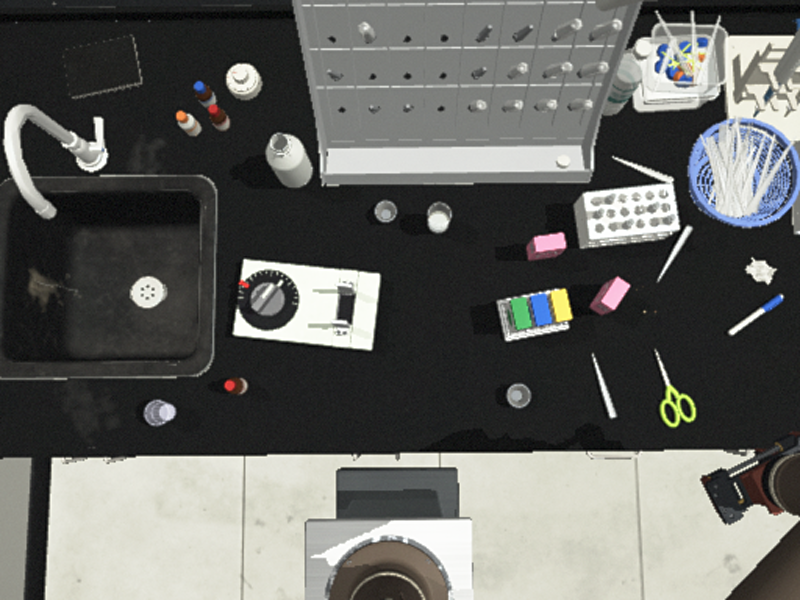

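View pics/side.png

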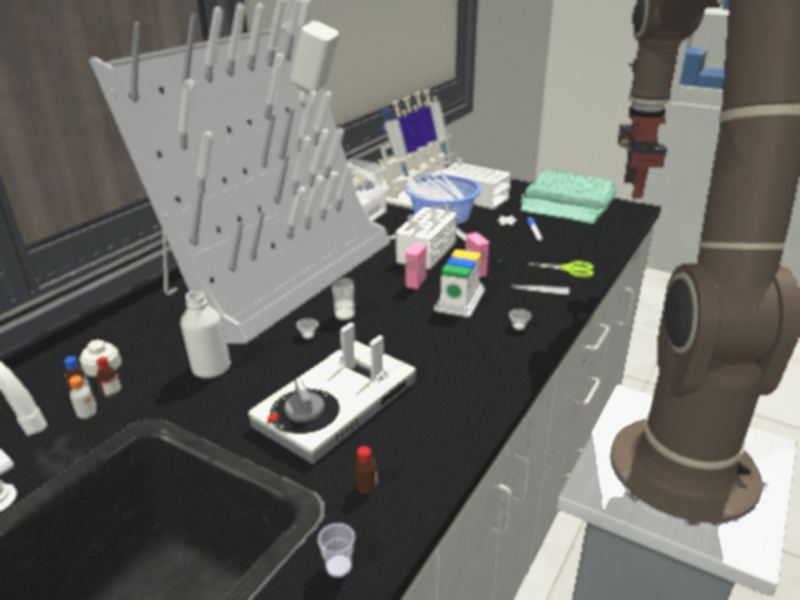

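The top picture shows the yellow cassette at (562,305), in the stand's right slot beside blue (541,310) and green (521,313). Two pink look-alikes at (546,246) and (610,295) stand outside the stand; they are not meant. The photometer spans (235..380, 260..350), with the knob at (268,298), the red clip at (244,285) and the bay at (345,303). Next I'll confirm this in one enlarged crop of both areas.

```bash
python3 - <<'E'
from h import *
import pickle
a,b=pickle.load(open('c0.pkl','rb'))
I=a['img'][:,:,::-1]
p=I[155:235,145:250]; s=I[145:225,310:415]
f=lambda x:cv2.resize(x,(800,int(800*x.shape[0]/x.shape[1]*.49)) ) 
f=lambda x:cv2.resize(x,None,fx=3.8,fy=3.8,interpolation=cv2.INTER_CUBIC)
cv2.imwrite('pics/crop.png',np.hstack([f(p),f(s)]))
# side crops
J=b['img'][:,:,::-1]
hsv=cv2.cvtColor(a['img'],cv2.COLOR_RGB2HSV);
for n,lo,hi in(('yel',22,34),('blue',100,118),('grn',50,75),('pink',160,178),('red',0,6)):
    m=cv2.inRange(hsv,(lo,70 if n=='pink' else 120,70),(hi,255,255))
    k,l,st,ce=cv2.connectedComponentsWithStats(m)
    for i in range(1,k):
        if st[i,4]>8 and 120<ce[i][0]<420 and 140<ce[i][1]<270:
            r=cv2.minAreaRect(np.argwhere(l==i)[:,::-1].astype(np.float32))
            print(n,st[i],ce[i].round(1),np.round(cv2.boxPoints(r),1).tolist(), atz(a,*ce[i],.098).round(4))
E
```

```text
yel [352 184  15  22 233] [358.9 195. ] [[350.79998779296875, 185.8000030517578], [362.1000061035156, 183.3000030517578], [366.6000061035156, 203.60000610351562], [355.3999938964844, 206.10000610351562]] [ 0.5493 -0.3269  0.098 ]
blue [339 188  15  21 212] [345.8 197.8] [[338.3999938964844, 189.3000030517578], [348.79998779296875, 186.89999389648438], [353.29998779296875, 206.3000030517578], [342.8999938964844, 208.6999969482422]] [ 0.5414 -0.2888  0.098 ]
grn [327 191  13  20 195] [333.  200.4] [[326.20001220703125, 192.0], [336.20001220703125, 190.0], [339.8999938964844, 208.60000610351562], [329.8999938964844, 210.60000610351562]] [ 0.5344 -0.2517  0.098 ]
pink [337 148  26  19 176] [348.1 158.9] [[335.29998779296875, 151.60000610351562], [360.8999938964844, 147.39999389648438], [363.3999938964844, 162.60000610351562], [337.79998779296875, 166.89999389648438]] [ 0.6558 -0.2996  0.098 ]
pink [377 176  27  25 183] [387.8 189.7] [[376.3999938964844, 195.89999389648438], [391.29998779296875, 173.5], [404.0, 182.0], [389.1000061035156, 204.39999389648438]] [ 0.5638 -0.4114  0.098 ]
red [152 179   8   6  23] [155.5 181.4] [[151.89999389648438, 180.89999389648438], [153.39999389648438, 178.39999389648438], [159.1999969482422, 181.89999389648438], [157.6999969482422, 184.39999389648438]] [0.5957 0.2621 0.098 ]
red [143 243   9   8  49] [146.9 246.1] [[142.0, 246.0], [147.0, 241.0], [152.0, 246.0], [147.0, 251.0]] [0.4092 0.2833 0.098 ]
```

View pics/crop.png

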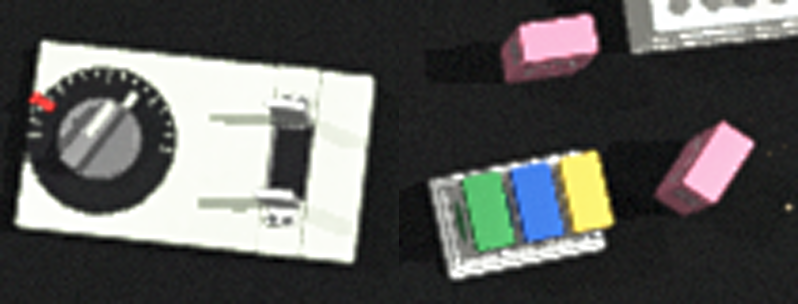

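The crop confirms it: the yellow cassette fits the description (white block, yellow band, end slot), and the pink ones stand free. The pointer lies up-right at crop (132,100) and the red clip at (42,101). Next I'll get the poses and plan the approach.

```bash
cat >> h.py <<'E'
from scipy.spatial.transform import Rotation as Ro
def toolR(): 
    q=arm.observe()['tcp_rot']; return Ro.from_quat(np.r_[q[1:],q[0]])
def plan(xyz,yaw=None):
    s=arm.observe(); R=toolR(); p=s['tcp_pos']
    d=R.inv().apply(np.array(xyz)-p)/.05
    M=R.as_matrix(); yw=np.degrees(np.arctan2(M[1,1],M[0,1]))
    print('t',round(s['time'],2),'tcp',p.round(4),'tooly yaw',yw.round(2),'shift units',d.round(3),'tilt z',M[:,2].round(4),'j7',s['joints'][6].round(2))
    if yaw is not None:
        # rotvec in tool to reach vertical tool with tool-y yaw
        c,sn=np.cos(np.radians(yaw)),np.sin(np.radians(yaw))
        T=np.array([[ -sn*-1, c,0],[-c, sn,0],[0,0,-1.]]); T=np.column_stack([[sn,-c,0],[c,sn,0],[0,0,-1.]])
        print('turn units',(np.degrees((R.inv()*Ro.from_matrix(T)).as_rotvec())/6).round(2))
E
python3 - <<'E'
from h import *
import pickle
a,b=pickle.load(open('c0.pkl','rb'))
for z in(.036,):
  P=[atz(a,145+u/3.8-.4,155+v/3.8-.4,z)[:2] for u,v in((42,42),(374,75),(15,228),(355,263))]
  P=np.array(P);print(P.round(4).tolist(),np.linalg.norm(P[0]-P[1]),np.linalg.norm(P[0]-P[2]),np.linalg.norm(P[1]-P[3]))
  d=P[0]-P[1];print('yaw',np.degrees(np.arctan2(-d[0],d[1])),'c',P.mean(0))
# tops of yellow rect corners
Y=np.array([atz(a,u,v,.098)[:2] for u,v in((350.8,185.8),(362.1,183.3),(366.6,203.6),(355.4,206.1))]);print(Y.round(4).tolist())
clip=atz(a,155.5,181.4,.044);ptr=atz(a,145+132/3.8,155+100/3.8,.044);print(clip,ptr)
for n,u,v in(('cup',518,395),('bot',236,386),('jar',160,412)): print(n,atz(a,u*.64,v*.64,.05).round(3))
plan([.549,-.327,.2],11.4)
E
```

```text
[[0.6544, 0.2778], [0.6243, 0.0106], [0.5045, 0.2964], [0.4736, 0.0265]] 0.2688292461378807 0.15102860208310548 0.15156461714414185
yaw -6.4209514398446945 c [0.56421995 0.15282488]
[[0.5763, -0.3046], [0.5832, -0.3376], [0.5239, -0.3483], [0.517, -0.3157]]
[0.60439079 0.27535357 0.044     ] [0.60378959 0.20196492 0.044     ]
cup [ 0.384 -0.25   0.05 ]
bot [0.407 0.283 0.05 ]
jar [0.36  0.426 0.05 ]
t 0.1 tcp [ 0.2642 -0.5659  0.2219] tooly yaw -64.97 shift units [ 7.183 -1.919  0.44 ] tilt z [-7.0e-04  1.3e-03 -1.0e+00] j7 -0.08Traceback (most recent call last):
  File "<stdin>", line 12, in <module>
  File "h.py", line 27, in plan
    print('turn units',(np.degrees((R.inv()*Ro.from_matrix(T)).as_rotvec())/6).round(2))
                                            ~~~~~~~~~~~~~~^^^
  File "scipy/spatial/transform/_rotation.pyx", line 1143, in scipy.spatial.transform._rotation.Rotation.from_matrix
ValueError: Non-positive determinant (left-handed or null coordinate frame) in rotation matrix 0: [[ 0.19765734  0.98027117  0.        ]
 [-0.98027117  0.19765734  0.        ]
 [ 0.          0.         -1.        ]].
```

```bash
sed -i 's/^        T=.*/        T=np.column_stack([[-sn,c,0],[c,sn,0],[0,0,-1.]])/' h.py; echo ok
```

```text
ok
```

Request:
servo_tool --increments '[[[0.72, -0.19, 0.0], [0, 0, 0]], [[0.72, -0.19, 0.0], [0, 0, 0]], [[0.72, -0.19, 0.0], [0, 0, 0]], [[0.72, -0.19, 0.0], [0, 0, 0]], [[0.72, -0.19, 0.0], [0, 0, 0]], [[0.72, -0.19, 0.0], [0, 0, 0]], [[0.72, -0.19, 0.0], [0, 0, 0]], [[0.72, -0.19, 0.0], [0, 0, 0]], [[0.72, -0.19, 0.0], [0, 0, 0]], [[0.72, -0.19, 0.0], [0, 0, 0]]]' --claw 1

```text
time: 1.1
tcp_pos: [0.5512, -0.3268, 0.2223]
tcp_rot: [-0.0, 0.976, 0.217, -0.0]
wrist_force: [0.7, 0.3, -0.1]
opening: 0.0882
gripper_force: 0.0
```

Request:
servo_tool --increments '[[[0, 0, 0], [0, 0, -1]], [[0, 0, 0], [0, 0, -1]], [[0, 0, 0], [0, 0, -1]], [[0, 0, 0], [0, 0, -1]], [[0, 0, 0], [0, 0, -1]], [[0, 0, 0], [0, 0, -1]], [[0, 0, 0], [0, 0, -1]], [[0, 0, 0], [0, 0, -1]], [[0, 0, 0], [0, 0, -1]], [[0, 0, 0], [0, 0, -1]]]'

```text
time: 2.1
tcp_pos: [0.5501, -0.3278, 0.2221]
tcp_rot: [-0.0, 0.736, 0.677, -0.0]
wrist_force: [-0.9, -0.1, -0.6]
opening: 0.0878
gripper_force: 0.0
```

Request:
servo_tool --increments '[[[0, 0, 0], [0, 0, -1]], [[0, 0, 0], [0, 0, -1]], [[0, 0, 0], [0, 0, -0.7]], [[0, 0, 0], [0, 0, 0]]]'

```text
time: 2.5
tcp_pos: [0.5501, -0.328, 0.2221]
tcp_rot: [-0.0, 0.634, 0.773, -0.0]
wrist_force: [0.5, -0.5, -0.5]
opening: 0.0878
gripper_force: 0.0
```

```bash
python3 - <<'E'
from h import *
import pickle
c=snap('wrist','w1.png'); pickle.dump(c,open('w1.pkl','wb'))
print(np.array(c['mtx']).round(1).tolist(), (-np.array(c['R']).T@c['t']).round(4),np.array(c['R']).round(3).tolist())
cv2.imwrite('pics/w1.png',cv2.resize(c['img'][:,:,::-1],(800,600),interpolation=cv2.INTER_CUBIC))
plan([.549,-.327,.2],11.2)
E
```

```text
[[297.3, 0.0, 251.7], [0.0, 297.3, 191.0], [0.0, 0.0, 1.0]] [ 0.5338 -0.2475  0.3843] [[0.981, 0.196, -0.001], [0.188, -0.937, 0.294], [0.057, -0.289, -0.956]]
t 2.55 tcp [ 0.5501 -0.328   0.2222] tooly yaw 11.12 shift units [ 0.023 -0.018  0.444] tilt z [-7.e-04  5.e-04 -1.e+00] j7 0.5
turn units [-0.01 -0.01 -0.01]
```

View pics/w1.png

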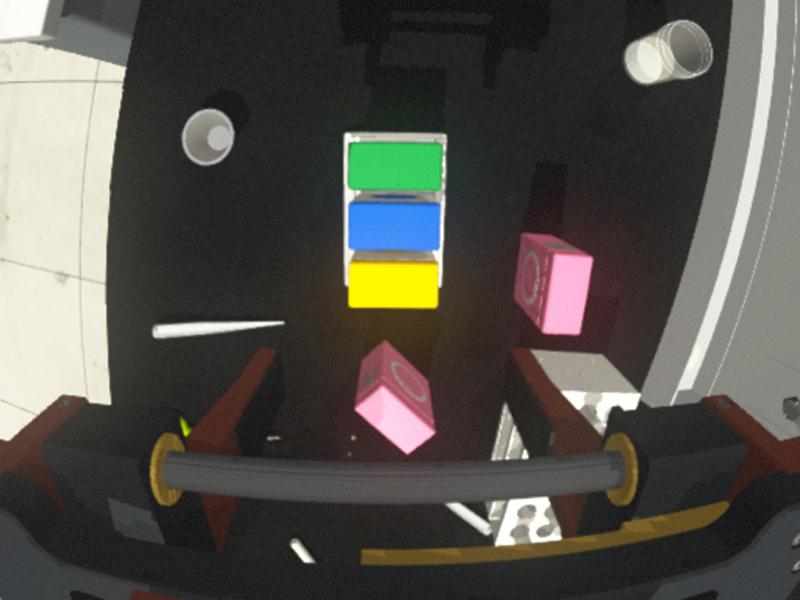

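The yellow top face shows at (349..438, 261..307), centred between the fingertips (270 and 520). Both pink blocks are clear of the fingers.

```bash
cat >> h.py <<'E'
def watz(c,u,v,z,s=.64):
    u,v=u*s-.18*(s!=1),v*s-.18*(s!=1)
    M,R,t=map(np.array,(c['mtx'],c['R'],c['t'])); x=np.array([(u-M[0,2])/M[0,0],(v-M[1,2])/M[1,1]]); r=np.linalg.norm(x)
    d=R.T@np.r_[np.sin(r)*x/r,np.cos(r)]; o=-R.T@t; return o+d*(z-o[2])/d[2]
E
python3 - <<'E'
from h import *
import pickle
c=pickle.load(open('w1.pkl','rb'))
P=np.array([watz(c,u,v,.098)[:2] for u,v in((349,261),(438,261),(438,307),(349,307))])
print(P.round(4).tolist(),P.mean(0),np.linalg.norm(np.diff(P,axis=0),axis=1))
d=P[1]-P[0];print(np.degrees(np.arctan2(d[1],d[0])));d=P[2]-P[3];print(np.degrees(np.arctan2(d[1],d[0])))
plan([*P.mean(0),.045],11.1)
E
```

```text
[[0.5182, -0.3151], [0.5734, -0.304], [0.5802, -0.3339], [0.5234, -0.3453]] [ 0.54881834 -0.32456981] [0.05627943 0.03060008 0.05789216]
11.346580198012
11.355086588205213
t 2.55 tcp [ 0.5501 -0.328   0.2222] tooly yaw 11.12 shift units [ 0.07  -0.01   3.544] tilt z [-7.e-04  5.e-04 -1.e+00] j7 0.5
turn units [-0.01 -0.01  0.  ]
```

Request:
servo_tool --increments '[[[0.07, -0.01, 0.5], [0, 0, -0.03]], [[0, 0, 0.5], [0, 0, 0]], [[0, 0, 0.5], [0, 0, 0]], [[0, 0, 0.5], [0, 0, 0]], [[0, 0, 0.5], [0, 0, 0]], [[0, 0, 0.4], [0, 0, 0]], [[0, 0, 0.3], [0, 0, 0]], [[0, 0, 0.2], [0, 0, 0]], [[0, 0, 0.14], [0, 0, 0]], [[0, 0, 0], [0, 0, 0]]]'

```text
time: 3.55
tcp_pos: [0.5491, -0.3245, 0.0451]
tcp_rot: [-0.0, 0.633, 0.774, -0.0]
wrist_force: [-1.1, -0.3, -0.3]
opening: 0.0878
gripper_force: 0.0
```

Request:
servo_tool --increments '[[[0, 0, 0], [0, 0, 0]], [[0, 0, 0], [0, 0, 0]], [[0, 0, 0], [0, 0, 0]], [[0, 0, 0], [0, 0, 0]], [[0, 0, 0], [0, 0, 0]], [[0, 0, 0], [0, 0, 0]], [[0, 0, 0], [0, 0, 0]], [[0, 0, 0], [0, 0, 0]]]' --claw 0

```text
time: 4.35
tcp_pos: [0.5494, -0.3248, 0.0461]
tcp_rot: [0.0, 0.633, 0.774, -0.0]
wrist_force: [-1.0, 0.9, 5.7]
opening: 0.0577
gripper_force: 29.9
```

Request:
servo_tool --increments '[[[0, 0, -0.1], [0, 0, 0]], [[0, 0, -0.2], [0, 0, 0]], [[0, 0, -0.3], [0, 0, 0]], [[0, 0, -0.4], [0, 0, 0]], [[0, 0, -0.4], [0, 0, 0]], [[0, 0, -0.4], [0, 0, 0]], [[0, 0, -0.4], [0, 0, 0]], [[0, 0, -0.3], [0, 0, 0]], [[0, 0, -0.2], [0, 0, 0]], [[0, 0, 0], [0, 0, 0]]]'

```text
time: 5.35
tcp_pos: [0.5499, -0.3249, 0.1824]
tcp_rot: [0.001, 0.633, 0.774, 0.0]
wrist_force: [0.3, 0.2, -3.1]
opening: 0.0583
gripper_force: 29.9
```

```bash
python3 - <<'E'
from h import *
s=arm.observe();print(s['opening'],s['gripper_force'],s['wrist_force'])
plan([.53,-.11,.16],-6.2)
E
```

```text
0.05831059689407373 29.909847378730774 [ 0.27006465  0.24830691 -3.07397639]
t 5.35 tcp [ 0.5499 -0.3249  0.1824] tooly yaw 11.41 shift units [4.292 0.459 0.442] tilt z [ 0.0022 -0.0013 -1.    ] j7 0.48
turn units [0.02 0.01 2.93]
```

Request:
servo_tool --increments '[[[0.3, 0.05, 0], [0, 0, 0]], [[0.5, 0.05, 0], [0, 0, 0]], [[0.6, 0.06, 0], [0, 0, 0]], [[0.6, 0.06, 0], [0, 0, 0]], [[0.6, 0.06, 0], [0, 0, 0]], [[0.6, 0.06, 0], [0, 0, 0]], [[0.5, 0.06, 0], [0, 0, 0]], [[0.4, 0.06, 0], [0, 0, 0]], [[0.2, 0, 0], [0, 0, 0]], [[0, 0, 0], [0, 0, 0]]]'

```text
time: 6.35
tcp_pos: [0.5285, -0.1073, 0.1801]
tcp_rot: [-0.001, 0.632, 0.775, -0.0]
wrist_force: [0.2, -0.2, -1.8]
opening: 0.0579
gripper_force: 29.9
```

Request:
servo_tool --increments '[[[0, 0, 0.4], [0, 0, 0.5]], [[0, 0, 0.5], [0, 0, 0.6]], [[0, 0, 0.5], [0, 0, 0.6]], [[0, 0, 0.5], [0, 0, 0.6]], [[0, 0, 0.4], [0.02, 0.01, 0.6]], [[0, 0, 0.2], [0, 0, 0.03]], [[0, 0, 0], [0, 0, 0]]]'

```text
time: 7.05
tcp_pos: [0.5282, -0.11, 0.0542]
tcp_rot: [-0.002, 0.744, 0.668, -0.001]
wrist_force: [-0.5, -0.6, -1.4]
opening: 0.0579
gripper_force: 29.9
```

```bash
python3 - <<'E'
from h import *
import pickle
b=snap('side')
I=b['img'][130:300,120:300,::-1]
cv2.imwrite('pics/s2.png',cv2.resize(I,None,fx=3.5,fy=3.5,interpolation=cv2.INTER_CUBIC))
plan([.53,-.11,.045],-6.2)
E
```

```text
t 7.1 tcp [ 0.529  -0.1098  0.0554] tooly yaw -6.12 shift units [-0.002  0.021  0.207] tilt z [-0.003   0.0012 -1.    ] j7 -0.22
turn units [-0.03 -0.01  0.01]
```

View pics/s2.png

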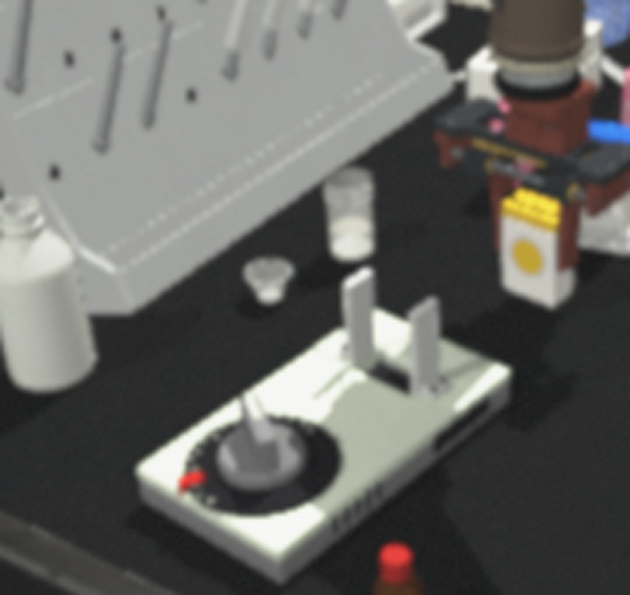

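The cassette is held upright at crop (535,250), about 17 mm above the bench. I'll lower it gently to contact.

Request:
servo_tool --increments '[[[0, 0.02, 0.1], [-0.03, 0, 0]], [[0, 0, 0.1], [0, 0, 0]], [[0, 0, 0.04], [0, 0, 0]], [[0, 0, 0.04], [0, 0, 0]], [[0, 0, 0.03], [0, 0, 0]], [[0, 0, 0.02], [0, 0, 0]], [[0, 0, 0], [0, 0, 0]], [[0, 0, 0], [0, 0, 0]]]'

```text
time: 7.9
tcp_pos: [0.5303, -0.1094, 0.0392]
tcp_rot: [0.0, 0.744, 0.668, 0.001]
wrist_force: [-0.2, 0.7, -2.7]
opening: 0.058
gripper_force: 29.9
```

Request:
servo_tool --increments '[[[0, 0, 0.02], [0, 0, 0]], [[0, 0, 0.02], [0, 0, 0]], [[0, 0, 0], [0, 0, 0]], [[0, 0, 0], [0, 0, 0]]]'

```text
time: 8.3
tcp_pos: [0.5304, -0.1094, 0.0381]
tcp_rot: [0.0, 0.744, 0.668, 0.001]
wrist_force: [-1.8, 1.3, 8.5]
opening: 0.0581
gripper_force: 29.9
```

Contact with the bench at 8.5 N. I'll release, rise and turn 90° for the broad faces. World −6 → 84 is +90, which is −15 units about tool z.

Request:
servo_tool --increments '[[[0, 0, 0], [0, 0, 0]], [[0, 0, 0], [0, 0, 0]], [[0, 0, 0], [0, 0, 0]], [[0, 0, 0], [0, 0, 0]], [[0, 0, 0], [0, 0, 0]], [[0, 0, 0], [0, 0, 0]]]' --claw 1

```text
time: 8.9
tcp_pos: [0.5302, -0.1094, 0.0371]
tcp_rot: [0.0, 0.744, 0.668, 0.001]
wrist_force: [0.5, 0.4, 0.4]
opening: 0.0877
gripper_force: 0.0
```

Request:
servo_tool --increments '[[[0, 0, -0.2], [0, 0, 0]], [[0, 0, -0.4], [0, 0, 0]], [[0, 0, -0.6], [0, 0, 0]], [[0, 0, -0.6], [0, 0, 0]], [[0, 0, -0.6], [0, 0, 0]], [[0, 0, -0.4], [0, 0, 0]], [[0, 0, 0], [0, 0, -1]], [[0, 0, 0], [0, 0, -1]], [[0, 0, 0], [0, 0, -1]], [[0, 0, 0], [0, 0, -1]]]'

```text
time: 9.9
tcp_pos: [0.5301, -0.1095, 0.178]
tcp_rot: [0.001, 0.587, 0.809, 0.001]
wrist_force: [0.1, -0.1, -0.2]
opening: 0.0877
gripper_force: 0.0
```

Request:
servo_tool --increments '[[[0, 0, 0], [0, 0, -1]], [[0, 0, 0], [0, 0, -1]], [[0, 0, 0], [0, 0, -1]], [[0, 0, 0], [0, 0, -1]], [[0, 0, 0], [0, 0, -1]], [[0, 0, 0], [0, 0, -1]], [[0, 0, 0], [0, 0, -1]], [[0, 0, 0], [0, 0, -1]], [[0, 0, 0], [0, 0, -1]], [[0, 0, 0], [0, 0, -1]]]'

```text
time: 10.9
tcp_pos: [0.53, -0.1096, 0.1779]
tcp_rot: [0.001, 0.104, 0.995, 0.0]
wrist_force: [0.1, -0.3, 0.1]
opening: 0.0879
gripper_force: 0.0
```

Request:
servo_tool --increments '[[[0, 0, 0], [0, 0, -1]], [[0, 0, 0], [0, 0, 0]]]'

```text
time: 11.1
tcp_pos: [0.53, -0.1096, 0.1777]
tcp_rot: [0.001, 0.053, 0.999, 0.0]
wrist_force: [0.1, -0.8, -0.5]
opening: 0.0878
gripper_force: 0.0
```

```bash
python3 - <<'E'
from h import *
import pickle
c=snap('wrist'); a=snap('top');pickle.dump((c,a),open('w2.pkl','wb'))
cv2.imwrite('pics/w2.png',cv2.resize(c['img'][:,:,::-1],(800,600),interpolation=cv2.INTER_CUBIC))
print((-np.array(c['R']).T@c['t']).round(4))
plan([.5304,-.1094,.035],83.8)
E
```

```text
[ 0.4484 -0.1003  0.3397]
t 11.2 tcp [ 0.53   -0.1096  0.1776] tooly yaw 83.64 shift units [-0.003  0.003  2.851] tilt z [ 1.4e-03  7.0e-04 -1.0e+00] j7 1.29
turn units [ 0.01  0.01 -0.03]
```

View pics/w2.png

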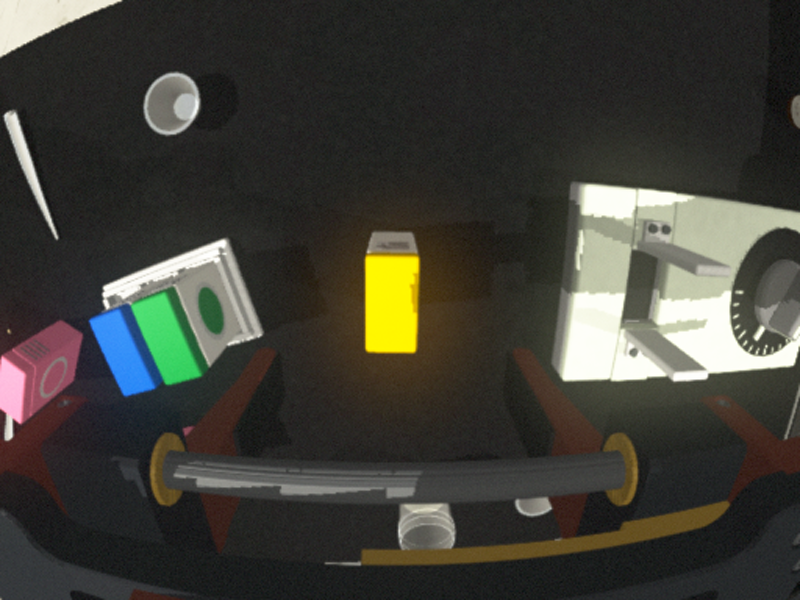

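The yellow cassette stands upright at (391,300). The bay's black pocket is at about (640,285), and the stand still holds blue and green.

```bash
python3 - <<'E'
from h import *
import pickle
c,a=pickle.load(open('w2.pkl','rb'))
P=np.array([watz(c,u,v,.09)[:2] for u,v in((366,254),(418,254),(416,352),(366,352))])
print('cas',P.round(4).tolist(),P.mean(0),np.linalg.norm(np.diff(P,axis=0),axis=1)); d=P[3]-P[0];print(np.degrees(np.arctan2(d[1],d[0])))
# predicted photometer
def pose(cx,cy,yaw):
    w=np.radians(yaw);return lambda x,y:(cx+x*np.cos(w)-y*np.sin(w),cy+x*np.sin(w)+y*np.cos(w))
f=pose(.5642,.1528,-6.2);print('bay',f(0,-.075),'knob',f(0,.075),'corner -x-y',f(-.075,-.135),'+x-y',f(.075,-.135))
print('corner meas',watz(c,573,183,.036))
print('cheek top end lo',f(-.031,-.09),f(-.031,-.06),f(-.038,-.06),f(.031,-.06),f(.038,-.06))
for u,v in((704,276),(727,275),(726,264),(676,380),(706,377),(703,370)): print(u,v,watz(c,u,v,.114)[:2].round(4))
G=c['img'][100:250,340:512,::-1]
cv2.imwrite('pics/w2c.png',cv2.resize(G,None,fx=4,fy=4,interpolation=cv2.INTER_CUBIC)[:600,:800])
E
```

```text
cas [[0.4982, -0.1206], [0.5012, -0.0923], [0.5593, -0.0987], [0.5562, -0.1278]] [ 0.52871388 -0.10984824] [0.02853067 0.05840461 0.02933734]
-7.069515858565759
bay (np.float64(0.5561000483220483), np.float64(0.07823867770207633)) knob (np.float64(0.5722999516779518), np.float64(0.22736132229792366)) corner -x-y (np.float64(0.4750587646817633), np.float64(0.026689571541689133)) +x-y (np.float64(0.6241814092776106), np.float64(0.0104896681857857))
corner meas [0.47283879 0.0201146  0.036     ]
cheek top end lo (np.float64(0.5236613781033161), np.float64(0.06667439326937832)) (np.float64(0.5269013587744968), np.float64(0.09649892218854778)) (np.float64(0.5199423020266907), np.float64(0.09725491767848993)) (np.float64(0.5885387185407804), np.float64(0.08980296213477434)) (np.float64(0.5954977752885866), np.float64(0.08904696664483219))
704 276 [0.5233 0.0765]
727 275 [0.5243 0.0957]
726 264 [0.5173 0.094 ]
676 380 [0.5899 0.0636]
706 377 [0.5924 0.089 ]
703 370 [0.5866 0.0852]
```

View pics/w2c.png

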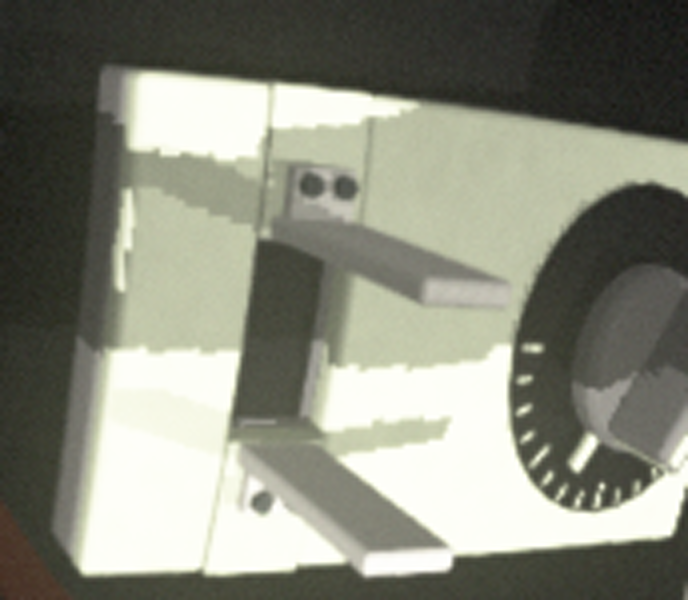

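```bash
python3 - <<'E'
from h import *
import pickle
c,a=pickle.load(open('w2.pkl','rb'))
q=lambda u,v,z:watz(c,340+(u+.5)/4-.5,100+(v+.5)/4-.5,z,1)[:2]
for n,L,z in(('deck',((128,72),(80,572)),.036),('chk-',((430,282),(505,285),(503,303),(422,303)),.114),('chk+',((375,548),(452,548),(448,571),(362,573)),.114)):
    P=np.array([q(u,v,z) for u,v in L]);print(n,P.round(4).tolist(),P.mean(0).round(4),np.linalg.norm(np.diff(P,axis=0),axis=1).round(4))
E
```

```text
deck [[0.4738, 0.0261], [0.6201, 0.0119]] [0.547 0.019] [0.1469]
chk- [[0.5169, 0.0719], [0.5195, 0.0962], [0.5239, 0.096], [0.5217, 0.0698]] [0.5205 0.0835] [0.0245 0.0044 0.0263]
chk+ [[0.5828, 0.0635], [0.5873, 0.0893], [0.5939, 0.0893], [0.5892, 0.0606]] [0.5883 0.0757] [0.0262 0.0066 0.0291]
```

Request:
servo_tool --increments '[[[0, 0, 0.4], [0.01, 0.01, -0.03]], [[0, 0, 0.5], [0, 0, 0]], [[0, 0, 0.5], [0, 0, 0]], [[0, 0, 0.5], [0, 0, 0]], [[0, 0, 0.4], [0, 0, 0]], [[0, 0, 0.3], [0, 0, 0]], [[0, 0, 0.22], [0, 0, 0]], [[0, 0, 0], [0, 0, 0]]]'

```text
time: 12.0
tcp_pos: [0.5295, -0.1094, 0.0351]
tcp_rot: [-0.001, 0.053, 0.999, 0.0]
wrist_force: [0.6, -0.3, -0.8]
opening: 0.0877
gripper_force: 0.0
```

Request:
servo_tool --increments '[[[0, 0, 0], [0, 0, 0]], [[0, 0, 0], [0, 0, 0]], [[0, 0, 0], [0, 0, 0]], [[0, 0, 0], [0, 0, 0]], [[0, 0, 0], [0, 0, 0]], [[0, 0, 0], [0, 0, 0]], [[0, 0, 0], [0, 0, 0]], [[0, 0, 0], [0, 0, 0]], [[0, 0, 0], [0, 0, 0]]]' --claw 0

```text
time: 12.9
tcp_pos: [0.5301, -0.1096, 0.0362]
tcp_rot: [-0.0, 0.052, 0.999, -0.0]
wrist_force: [-0.6, 0.3, 0.4]
opening: 0.0301
gripper_force: 30.0
```

Request:
servo_tool --increments '[[[0, 0, -0.1], [0, 0, 0]], [[0, 0, -0.2], [0, 0, 0]], [[0, 0, -0.4], [0, 0, 0]], [[0, 0, -0.5], [0, 0, 0]], [[0, 0, -0.5], [0, 0, 0]], [[0, 0, -0.5], [0, 0, 0]], [[0, 0, -0.4], [0, 0, 0]], [[0, 0, -0.1], [0, 0, 0]], [[0, 0, 0], [0, 0, 0]]]'

```text
time: 13.8
tcp_pos: [0.5304, -0.1096, 0.1719]
tcp_rot: [0.001, 0.052, 0.999, -0.0]
wrist_force: [-0.5, -0.1, -2.3]
opening: 0.0297
gripper_force: 30.0
```

```bash
python3 - <<'E'
from h import *
s=arm.observe();print(s['opening'],s['gripper_force'])
plan([.556,.079,.17],83.8)
E
```

```text
0.029707207451927585 29.991594851017
t 13.8 tcp [ 0.5304 -0.1096  0.1719] tooly yaw 84.0 shift units [-0.116  3.805  0.036] tilt z [ 1.4e-03 -8.0e-04 -1.0e+00] j7 1.28
turn units [-0.01  0.01  0.03]
```

Request:
servo_tool --increments '[[[-0.02, 0.3, 0], [-0.01, 0.01, 0.03]], [[-0.02, 0.5, 0], [0, 0, 0]], [[-0.02, 0.6, 0], [0, 0, 0]], [[-0.02, 0.6, 0], [0, 0, 0]], [[-0.02, 0.6, 0], [0, 0, 0]], [[-0.02, 0.5, 0], [0, 0, 0]], [[0, 0.4, 0], [0, 0, 0]], [[0, 0.2, 0], [0, 0, 0]], [[0, 0.1, 0], [0, 0, 0]], [[0, 0, 0], [0, 0, 0]]]'

```text
time: 14.8
tcp_pos: [0.5562, 0.0786, 0.1707]
tcp_rot: [-0.001, 0.054, 0.999, 0.0]
wrist_force: [0.6, 0.5, -1.8]
opening: 0.0301
gripper_force: 30.0
```

```bash
python3 - <<'E'
from h import *
import pickle
c=snap('wrist'); b=snap('side');a=snap('top');pickle.dump((c,a,b),open('w3.pkl','wb'))
G=c['img'][80:250,170:340,::-1]
H=b['img'][130:280,150:270,::-1]
G=cv2.resize(G,(400*1,400),interpolation=cv2.INTER_CUBIC);H=cv2.resize(H,(400,500),interpolation=cv2.INTER_CUBIC)
o=np.zeros((600,800,3),np.uint8);o[:400,:400]=G;o[:500,400:]=H
cv2.imwrite('pics/w3.png',o)
plan([.556,.079,.17],83.8)
E
```

```text
t 14.95 tcp [0.5564 0.0774 0.171 ] tooly yaw 83.74 shift units [0.012 0.03  0.021] tilt z [-1.4e-03  4.0e-04 -1.0e+00] j7 0.92
turn units [ 0.   -0.01 -0.01]
```

View pics/w3.png

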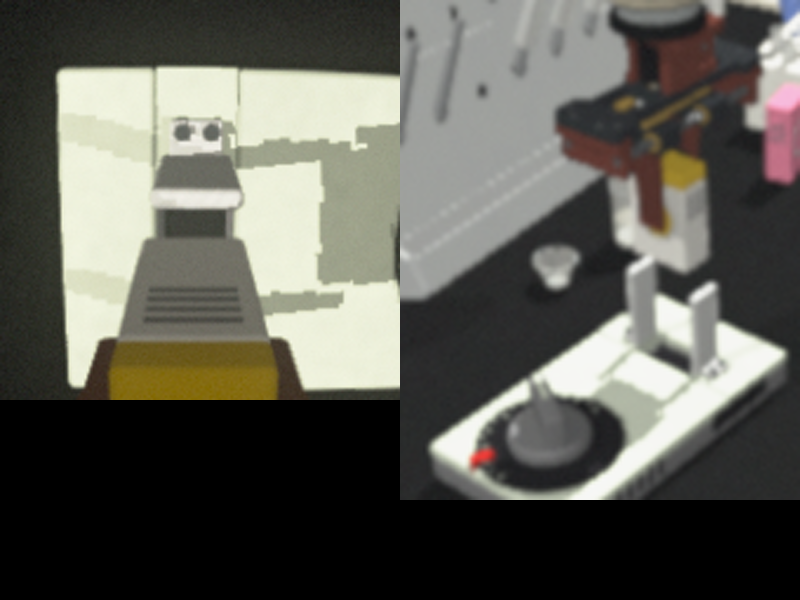

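```bash
python3 - <<'E'
from h import *
import pickle
c,a,b=pickle.load(open('w3.pkl','rb'))
k=170/400
q=lambda u,v,z:watz(c,170+(u+.5)*k-.5,80+(v+.5)*k-.5,z,1)
R=toolR()
p=arm.observe()['tcp_pos']
def rel(u,v,z):
    d=R.inv().apply(q(u,v,z)-p)*1000; return d[:2].round(1)
print('cass bottom -x edge',rel(144,239,.135),rel(245,239,.135))
print('cass top',rel(113,340,.225),rel(276,340,.225))
print('cheek inner',rel(154,207,.114),rel(242,206,.114),'outer',rel(152,190,.114),rel(243,190,.114))
print('cheek base outer',rel(164,155,.036),rel(229,155,.036))
print('seam',rel(155,70,.036),rel(238,70,.036),'pocket',rel(164,236,.024),rel(226,236,.024),'pocket deck lvl',rel(157,236,.036),rel(230,236,.036))
print('deck corners',rel(57,68,.036))
E
```

```text
cass bottom -x edge [ 28.4 -12.5] [28.4 17.2]
cass top [ 35.2 -11.6] [35.3 15.9]
cheek inner [ 33.3 -10.6] [33.7 17.6] outer [ 38.8 -11.2] [38.9 17.8]
cheek base outer [ 38.7 -10.5] [38.8 17.3]
seam [ 75.1 -14.1] [75.2 20.7] pocket [ -0.4 -11.2] [-0.3 17.1] pocket deck lvl [  2.8 -13.8] [ 2.9 18.3]
deck corners [ 76.8 -55.9]
```

Left view: the cassette's lower edge at row 239 (144..245) against the cheek's inner top edge at row 207 (152..243), parallel to within a degree. I'll shift by small amounts, go down to just above the cheeks and measure again.

Request:
servo_tool --increments '[[[0.03, 0.02, 0.1], [0, 0, 0]], [[0, 0, 0.1], [0, 0, 0]], [[0, 0, 0.1], [0, 0, 0]], [[0, 0, 0], [0, 0, 0]], [[0, 0, 0], [0, 0, 0]]]'

```text
time: 15.45
tcp_pos: [0.5549, 0.0799, 0.1561]
tcp_rot: [-0.001, 0.054, 0.999, 0.0]
wrist_force: [0.5, -0.9, -1.8]
opening: 0.0299
gripper_force: 30.0
```

```bash
python3 - <<'E'
from h import *
import pickle
c=snap('wrist');b=snap('side');pickle.dump((c,b),open('w4.pkl','wb'))
G=c['img'][110:235,190:310,::-1]; H=b['img'][150:275,175:265,::-1]
G=cv2.resize(G,(480,500),interpolation=cv2.INTER_CUBIC);H=cv2.resize(H,(320,445),interpolation=cv2.INTER_CUBIC)
o=np.zeros((500,800,3),np.uint8);o[:,:480]=G;o[:445,480:]=H
cv2.imwrite('pics/w4.png',o)
plan([.556,.079,.05],83.8)
E
```

```text
t 15.55 tcp [0.5552 0.08   0.1564] tooly yaw 83.83 shift units [-0.021 -0.021  2.129] tilt z [-8.0e-04  1.2e-03 -1.0e+00] j7 0.9
turn units [ 0.01 -0.01  0.  ]
```

View pics/w4.png

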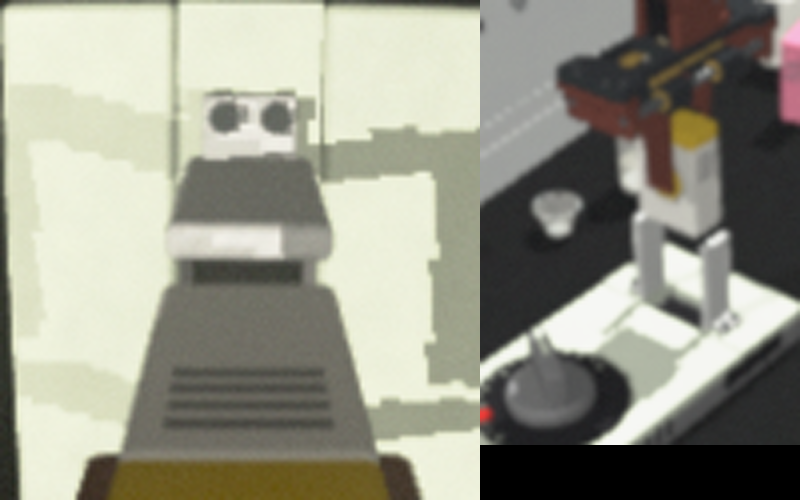

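```bash
python3 - <<'E'
from h import *
import pickle
c,b=pickle.load(open('w4.pkl','rb'))
R=toolR();p=arm.observe()['tcp_pos']
def rel(u,v,z): return (R.inv().apply(watz(c,190+(u+.5)/4-.5,110+(v+.5)/4-.5,z,1)-p)*1000)[:2].round(1)
print('cass',rel(162,287,.1205),rel(338,287,.1205),'inner',rel(169,259,.114),rel(331,259,.114),'outer',rel(168,226,.114),rel(332,226,.114),'seam',rel(175,150,.036),rel(323,150,.036),'castop',rel(112,458,.2105),rel(386,458,.2105))
E
```

```text
cass [ 28.1 -14.3] [28.2 16.1] inner [ 31.5 -13.5] [31.5 15.2] outer [ 37.5 -13.6] [37.5 15.3] seam [ 39.2 -17. ] [39.2 18.4] castop [ 35.1 -12.9] [35.1 14.2]
```

Sideways it is centred to 0.1 mm, and lengthwise it needs about 1 mm towards the near cheek. I'll lower it between the cheeks.

Request:
servo_tool --increments '[[[0.02, 0, 0.05], [0, 0, 0]], [[0, 0, 0.1], [0, 0, 0]], [[0, 0, 0.15], [0, 0, 0]], [[0, 0, 0.15], [0, 0, 0]], [[0, 0, 0.1], [0, 0, 0]], [[0, 0, 0], [0, 0, 0]]]'

```text
time: 16.15
tcp_pos: [0.5538, 0.0799, 0.1279]
tcp_rot: [-0.001, 0.054, 0.999, 0.0]
wrist_force: [0.1, -0.3, -2.4]
opening: 0.0299
gripper_force: 30.0
```

No contact force and it is 20 mm in. I'll go on down to just above the deck.

Request:
servo_tool --increments '[[[0, 0, 0.15], [0, 0, 0]], [[0, 0, 0.2], [0, 0, 0]], [[0, 0, 0.2], [0, 0, 0]], [[0, 0, 0.2], [0, 0, 0]], [[0, 0, 0.15], [0, 0, 0]], [[0, 0, 0.1], [0, 0, 0]], [[0, 0, 0], [0, 0, 0]], [[0, 0, 0], [0, 0, 0]]]'

```text
time: 16.95
tcp_pos: [0.5539, 0.0802, 0.0788]
tcp_rot: [-0.001, 0.054, 0.999, 0.001]
wrist_force: [0.1, -0.1, -3.2]
opening: 0.0298
gripper_force: 30.0
```

Request:
servo_tool --increments '[[[0, 0, 0.06], [0, 0, 0]], [[0, 0, 0.06], [0, 0, 0]], [[0, 0, 0.06], [0, 0, 0]], [[0, 0, 0.05], [0, 0, 0]], [[0, 0, 0.05], [0, 0, 0]], [[0, 0, 0.04], [0, 0, 0]], [[0, 0, 0], [0, 0, 0]], [[0, 0, 0], [0, 0, 0]]]'

```text
time: 17.75
tcp_pos: [0.554, 0.0802, 0.0628]
tcp_rot: [-0.001, 0.054, 0.999, 0.001]
wrist_force: [-0.7, -0.5, -2.7]
opening: 0.03
gripper_force: 30.0
```

Request:
servo_tool --increments '[[[0, 0, 0.02], [0, 0, 0]], [[0, 0, 0.02], [0, 0, 0]], [[0, 0, 0.02], [0, 0, 0]], [[0, 0, 0], [0, 0, 0]], [[0, 0, 0], [0, 0, 0]]]'

```text
time: 18.25
tcp_pos: [0.554, 0.0801, 0.0602]
tcp_rot: [-0.0, 0.054, 0.999, 0.0]
wrist_force: [-2.3, -1.1, 5.1]
opening: 0.0301
gripper_force: 30.0
```

Contact with the floor: TCP 0.0602, bottom at 24 mm, 5 N. I'll release and rise.

Request:
servo_tool --increments '[[[0, 0, 0], [0, 0, 0]], [[0, 0, 0], [0, 0, 0]], [[0, 0, 0], [0, 0, 0]], [[0, 0, 0], [0, 0, 0]], [[0, 0, 0], [0, 0, 0]], [[0, 0, 0], [0, 0, 0]]]' --claw 1

```text
time: 18.85
tcp_pos: [0.554, 0.0802, 0.0598]
tcp_rot: [-0.001, 0.054, 0.999, 0.001]
wrist_force: [-0.1, 0.5, -0.2]
opening: 0.0746
gripper_force: 0.0
```

Request:
servo_tool --increments '[[[0, 0, -0.1], [0, 0, 0]], [[0, 0, -0.3], [0, 0, 0]], [[0, 0, -0.5], [0, 0, 0]], [[0, 0, -0.5], [0, 0, 0]], [[0, 0, -0.5], [0, 0, 0]], [[0, 0, -0.5], [0, 0, 0]], [[0, 0, -0.3], [0, 0, 0]], [[0, 0, -0.1], [0, 0, 0]], [[0, 0, 0], [0, 0, 0]]]'

```text
time: 19.75
tcp_pos: [0.5543, 0.0799, 0.2003]
tcp_rot: [0.0, 0.054, 0.999, 0.0]
wrist_force: [-0.6, -0.2, -0.4]
opening: 0.0878
gripper_force: 0.0
```

```bash
python3 - <<'E'
from h import *
import pickle
c=snap('wrist');b=snap('side');pickle.dump((c,b),open('w5.pkl','wb'))
G=cv2.resize(c['img'][60:250,190:480,::-1],(800,524),interpolation=cv2.INTER_CUBIC)
cv2.imwrite('pics/w5.png',G)
plan([.572,.2276,.2],51.3)
E
```

```text
t 19.85 tcp [0.5536 0.0797 0.1989] tooly yaw 83.82 shift units [-0.048  2.98  -0.02 ] tilt z [-2.3e-03  7.0e-04 -1.0e+00] j7 0.94
turn units [-0.   -0.02  5.42]
```

View pics/w5.png

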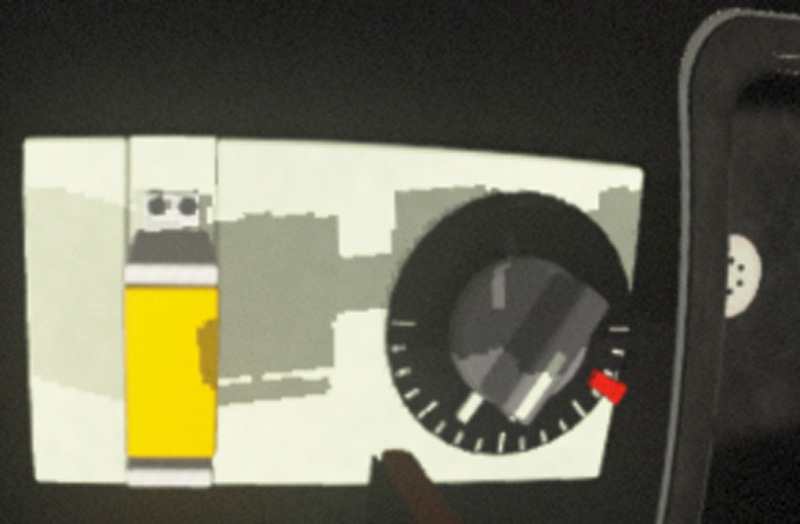

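The cassette is seated at (170,372), its top level with both cheeks. The pointer tip is at about (463,417), the red clip at (608,386) and the dial centre near (510,322). From here I'll only measure numerically.

```bash
cat >> h.py <<'E'
def red(c):
    h=cv2.cvtColor(c['img'],cv2.COLOR_RGB2HSV); return cv2.inRange(h,(0,150,90),(8,255,255))|cv2.inRange(h,(174,150,90),(180,255,255))
E
python3 - <<'E'
from h import *
import pickle
c,b=pickle.load(open('w5.pkl','rb'))
q=lambda x,y,z:watz(c,190+(x+.5)/2.7586-.5,60+(y+.5)/2.7586-.5,z,1)[:2]
D=np.array([q(x,y,.04) for x,y in((387,330),(633,300),(515,190),(500,455))]);
print('dial',D.round(4).tolist(),'c',(D[0]+D[1])/2,(D[2]+D[3])/2)
# circle fit
A=np.c_[2*D,np.ones(4)];s=np.linalg.lstsq(A,(D**2).sum(1),rcond=None)[0];K=s[:2];print('fit',K,'r',np.sqrt(s[2]+K@K))
# red pixels
m=red(c);k,l,st,ce=cv2.connectedComponentsWithStats(m)
for i in range(1,k):
    x,y=(ce[i]-[190,60])*2.7586
    if st[i,4]>15 and 560<x<660 and 350<y<420:
        pts=np.argwhere(l==i)[:,::-1]; W=np.array([watz(c,*p,.044,1)[:2] for p in pts]); d=W-K
        print('clip',st[i],W.mean(0),'ang',np.degrees(np.arctan2(*(W.mean(0)-K)[::-1])),'r',np.linalg.norm(d,axis=1).min(),np.linalg.norm(d,axis=1).max())
for n,x,y in(('tip',463,418),('mid',471,406)):
    t=q(x,y,.044)-K;print(n,t,np.linalg.norm(t),np.degrees(np.arctan2(t[1],t[0])))
# grip bar edges top z .082: top end corners
for x,y in((570,268),(609,303),(483,388),(530,423)): t=q(x,y,.082)-K;print('bar',t.round(4),np.degrees(np.arctan2(t[1],t[0])).round(1))
E
```

```text
dial [[0.5674, 0.1698], [0.5648, 0.289], [0.5125, 0.229], [0.6315, 0.2227]] c [0.56608773 0.22941807] [0.57202007 0.22585321]
fit [0.57220498 0.22955672] r 0.059810077251923464
clip [403 194  14  13  97] [0.60287724 0.27473742] ang 55.82821021330841 r 0.043212261866552706 0.06566157854980881
tip [ 0.03708414 -0.02703   ] 0.04588958319181386 -36.08767266052845
mid [ 0.03193082 -0.02335878] 0.03956273542683065 -36.187084366784354
bar [-0.0342  0.004 ] 173.3
bar [-0.0191  0.0221] 130.9
bar [ 0.0095 -0.0324] -73.6
bar [ 0.0266 -0.0117] -23.7
```

Request:
servo_tool --increments '[[[-0.01, 0.4, 0], [0, 0, 0]], [[-0.01, 0.6, 0], [0, 0, 0]], [[-0.01, 0.6, 0], [0, 0, 0]], [[-0.01, 0.6, 0], [0, 0, 0]], [[0, 0.5, 0], [0, 0, 0]], [[0, 0.3, 0], [0, 0, 0.5]], [[0, 0, 0], [0, 0, 1]], [[0, 0, 0], [0, 0, 1]], [[0, 0, 0], [0, 0, 1]], [[0, 0, 0], [0, 0, 1]]]'

```text
time: 20.85
tcp_pos: [0.5715, 0.2287, 0.1983]
tcp_rot: [-0.002, 0.287, 0.958, -0.0]
wrist_force: [0.7, 0.4, -0.4]
opening: 0.0878
gripper_force: 0.0
```

Request:
servo_tool --increments '[[[0, 0, 0], [0, 0, 0.6]], [[0, 0, 0], [0, 0, 0]], [[0, 0, 0], [0, 0, 0]]]'

```text
time: 21.15
tcp_pos: [0.5718, 0.2288, 0.1989]
tcp_rot: [-0.001, 0.314, 0.949, -0.0]
wrist_force: [-0.5, -0.3, -0.1]
opening: 0.0878
gripper_force: 0.0
```

```bash
python3 - <<'E'
from h import *
import pickle
c=snap('wrist');a=snap('top');pickle.dump((c,a),open('w6.pkl','wb'))
plan([.5722,.2285,.058],53)
m=red(c);k,l,st,ce=cv2.connectedComponentsWithStats(m)
for i in range(1,k):
    if st[i,4]>15: print('red',st[i],ce[i].round(1),watz(c,*ce[i],.044,1).round(4))
# white pointer/bright, low-sat blobs on the dial within r 34..49mm of K
K=np.array([.5722,.2285]); g=c['img'].min(2)
yy,xx=np.mgrid[:384,:512]
W=np.array([watz(c,x,y,.044,1)[:2] for y in range(384) for x in range(512)]).reshape(384,512,2)-K
r=np.hypot(*np.moveaxis(W,2,0)); an=np.degrees(np.arctan2(W[...,1],W[...,0]))
ok=(r>.030)&(r<.050)&(g>130)
k,l,st,ce=cv2.connectedComponentsWithStats(ok.astype(np.uint8))
for i in range(1,k):
    if st[i,4]>5: print('white',st[i].tolist(),ce[i].round(1),'r',r[l==i].min().round(4),r[l==i].max().round(4),'ang',an[l==i].mean().round(1))
E
```

```text
t 21.25 tcp [0.572  0.2288 0.1993] tooly yaw 53.32 shift units [-1.300e-02 -2.000e-03  2.827e+00] tilt z [-1.9e-03  8.0e-04 -1.0e+00] j7 0.21
turn units [-0.   -0.02  0.05]
red [194   9  20  21 329] [203.3  18.3] [0.3999 0.2927 0.044 ]
red [294 170  18  11 133] [302.5 175.5] [0.6032 0.2758 0.044 ]
white [279, 176, 1, 6, 6] [279.  178.5] r 0.0303 0.0305 ang 53.0
white [275, 183, 5, 11, 13] [276.8 188.5] r 0.03 0.0316 ang 30.9
white [213, 197, 3, 3, 6] [214.  197.8] r 0.0467 0.05 ang -98.4
white [247, 204, 11, 14, 134] [251.9 209.8] r 0.0301 0.046 ang -36.1
```

Pointer at −36.1° (radius out to 46 mm, as it must be), clip at about 56.8°. I'll descend and grip.

Request:
servo_tool --increments '[[[0, 0, 0.4], [0, 0, -0.08]], [[0, 0, 0.5], [0, 0, 0]], [[0, 0, 0.5], [0, 0, 0]], [[0, 0, 0.5], [0, 0, 0]], [[0, 0, 0.4], [0, 0, 0]], [[0, 0, 0.3], [0, 0, 0]], [[0, 0, 0.2], [0, 0, 0]], [[0, 0, 0], [0, 0, 0]]]'

```text
time: 22.05
tcp_pos: [0.5715, 0.2287, 0.0588]
tcp_rot: [-0.001, 0.311, 0.95, -0.0]
wrist_force: [-0.6, -0.4, 0.3]
opening: 0.0883
gripper_force: 0.0
```

Request:
servo_tool --increments '[[[0, 0, 0], [0, 0, 0]], [[0, 0, 0], [0, 0, 0]], [[0, 0, 0], [0, 0, 0]], [[0, 0, 0], [0, 0, 0]], [[0, 0, 0], [0, 0, 0]], [[0, 0, 0], [0, 0, 0]], [[0, 0, 0], [0, 0, 0]], [[0, 0, 0], [0, 0, 0]], [[0, 0, 0], [0, 0, 0]], [[0, 0, 0], [0, 0, 0]]]' --claw 0

```text
time: 23.05
tcp_pos: [0.5723, 0.2296, 0.06]
tcp_rot: [-0.0, 0.311, 0.95, 0.001]
wrist_force: [1.1, 2.8, -1.6]
opening: 0.016
gripper_force: 30.0
```

```bash
python3 - <<'E'
from h import *
s=arm.observe();print(s['wrist_force'],s['moment'],s['opening']);plan([.5722,.2285,.058],146.8)
E
```

```text
[ 1.08270993  2.77648218 -1.61849346] [ 0.41219576 -0.39636284 -0.0182547 ] 0.015984860178420764
t 23.05 tcp [0.5723 0.2296 0.06  ] tooly yaw 53.72 shift units [-0.011 -0.019  0.039] tilt z [-4.e-04  2.e-03 -1.e+00] j7 0.12
turn units [  0.02  -0.   -15.51]
```

Request:
servo_tool --increments '[[[0, 0, 0], [0, 0, -0.5]], [[0, 0, 0], [0, 0, -0.8]], [[0, 0, 0], [0, 0, -0.8]], [[0, 0, 0], [0, 0, -0.8]], [[0, 0, 0], [0, 0, -0.8]], [[0, 0, 0], [0, 0, -0.8]], [[0, 0, 0], [0, 0, -0.8]], [[0, 0, 0], [0, 0, -0.8]], [[0, 0, 0], [0, 0, -0.8]], [[0, 0, 0], [0, 0, -0.5]]]'

```text
time: 24.05
tcp_pos: [0.572, 0.2283, 0.0599]
tcp_rot: [-0.001, -0.072, 0.997, -0.0]
wrist_force: [-0.7, -1.0, 1.9]
opening: 0.0157
gripper_force: 30.0
```

Low force. I'll turn the rest, about 7.6 units.

Request:
servo_tool --increments '[[[0, 0, 0], [0, 0, -0.5]], [[0, 0, 0], [0, 0, -0.9]], [[0, 0, 0], [0, 0, -0.9]], [[0, 0, 0], [0, 0, -0.9]], [[0, 0, 0], [0, 0, -0.9]], [[0, 0, 0], [0, 0, -0.9]], [[0, 0, 0], [0, 0, -0.9]], [[0, 0, 0], [0, 0, -0.9]], [[0, 0, 0], [0, 0, -0.8]], [[0, 0, 0], [0, 0, 0]]]'

```text
time: 25.05
tcp_pos: [0.5728, 0.2272, 0.0599]
tcp_rot: [-0.001, -0.452, 0.892, -0.0]
wrist_force: [0.3, -6.0, 4.3]
opening: 0.0157
gripper_force: 30.0
```

```bash
cat > k.py <<'E'
from h import *
import sys
def meas(c,pj,K):
    W=np.array([pj(c,x,y) for y in range(384) for x in range(512)]).reshape(384,512,2)-K
    r=np.hypot(W[...,0],W[...,1]); an=np.degrees(np.arctan2(W[...,1],W[...,0]))
    m=(red(c)>0)&(r<.08)
    if m.sum(): print('clip n',m.sum(),'ang',an[m].mean().round(2),'r',r[m].min().round(4),r[m].max().round(4))
    for th in(110,150):
      ok=(r>.030)&(r<.050)&(c['img'].min(2)>th)
      k,l,st,ce=cv2.connectedComponentsWithStats(ok.astype(np.uint8),connectivity=4)
      for i in range(1,k):
        if st[i,4]>4: print(' white',th,st[i].tolist(),'r',r[l==i].min().round(4),r[l==i].max().round(4),'ang',an[l==i].mean().round(2),'outer',an[(l==i)&(r>.038)].mean().round(2) if ((l==i)&(r>.038)).any() else '')
K=np.array([.5722,.2288])
for n in sys.argv[1:]:
    print(n); c=snap(n)
    meas(c,(lambda c,x,y:watz(c,x,y,.044,1)[:2]) if n=='wrist' else (lambda c,x,y:atz(c,x,y,.044)[:2]),K)
plan([.5722,.2288,.06],146.8); s=arm.observe(); print(s['wrist_force'].round(1),s['moment'].round(2))
E
python3 k.py wrist side
```

```text
wrist
 white 110 [214, 164, 3, 4, 8] r 0.0481 0.0498 ang -98.57 outer -98.57
 white 110 [227, 191, 5, 3, 7] r 0.03 0.0308 ang -97.12 outer 
 white 110 [203, 196, 21, 60, 235] r 0.03 0.034 ang -37.71 outer 
 white 110 [180, 208, 4, 3, 10] r 0.0474 0.0497 ang -53.85 outer -53.85
 white 110 [297, 235, 2, 5, 6] r 0.03 0.0308 ang 134.37 outer 
 white 110 [189, 258, 5, 4, 12] r 0.0466 0.0499 ang -8.31 outer -8.31
 white 110 [248, 269, 9, 23, 181] r 0.03 0.0493 ang 52.93 outer 53.07
 white 150 [180, 208, 3, 3, 6] r 0.048 0.0497 ang -53.8 outer -53.8
 white 150 [190, 258, 3, 3, 6] r 0.0473 0.0495 ang -8.37 outer -8.37
side
clip n 18 ang 57.1 r 0.0501 0.0649
 white 110 [177, 262, 7, 4, 17] r 0.031 0.0469 ang 50.12 outer 50.21
 white 150 [178, 263, 3, 2, 6] r 0.0389 0.0445 ang 48.37 outer 48.37
t 25.15 tcp [0.5728 0.2272 0.06  ] tooly yaw 143.5 shift units [-0.019  0.028 -0.001] tilt z [-5.0e-04 -1.5e-03 -1.0e+00] j7 1.48
turn units [-0.   -0.01 -0.55]
[ 0.7 -5.2  3.4] [-1.21 -0.39  0.04]
```

Request:
servo_tool --increments '[[[0, 0, 0], [0, 0, -0.3]], [[0, 0, 0], [0, 0, -0.25]], [[0, 0, 0], [0, 0, 0]], [[0, 0, 0], [0, 0, 0]]]'

```text
time: 25.55
tcp_pos: [0.5728, 0.2271, 0.0599]
tcp_rot: [-0.001, -0.475, 0.88, -0.001]
wrist_force: [1.0, -5.2, 3.2]
opening: 0.0156
gripper_force: 30.0
```

Request:
servo_tool --increments '[[[0, 0, 0], [0, 0, 0]], [[0, 0, 0], [0, 0, 0]], [[0, 0, 0], [0, 0, 0]], [[0, 0, 0], [0, 0, 0]], [[0, 0, 0], [0, 0, 0]], [[0, 0, 0], [0, 0, 0]], [[0, 0, 0], [0, 0, 0]]]' --claw 1

```text
time: 26.25
tcp_pos: [0.5721, 0.2291, 0.0599]
tcp_rot: [-0.0, -0.477, 0.879, 0.001]
wrist_force: [0.2, -0.1, -0.6]
opening: 0.0684
gripper_force: 0.0
```

Request:
servo_tool --increments '[[[0, 0, -0.2], [0, 0, 0]], [[0, 0, -0.4], [0, 0, 0]], [[0, 0, -0.5], [0, 0, 0]], [[0, 0, -0.5], [0, 0, 0]], [[0, 0, -0.5], [0, 0, 0]], [[0, 0, -0.4], [0, 0, 0]], [[0, 0, -0.2], [0, 0, 0]], [[0, 0, 0], [0, 0, 0]], [[0, 0, 0], [0, 0, 0]]]'

```text
time: 27.15
tcp_pos: [0.5721, 0.2286, 0.1948]
tcp_rot: [-0.0, -0.477, 0.879, 0.001]
wrist_force: [0.2, 0.2, -0.3]
opening: 0.0881
gripper_force: 0.0
```

```bash
python3 k.py wrist side
```

```text
wrist
clip n 105 ang 56.19 r 0.0476 0.0652
 white 110 [230, 136, 3, 3, 5] r 0.0479 0.0498 ang -98.0 outer -98.0
 white 110 [245, 150, 5, 1, 5] r 0.0303 0.0308 ang -115.87 outer 
 white 110 [251, 150, 5, 1, 5] r 0.0303 0.0306 ang -127.87 outer 
 white 110 [221, 155, 36, 64, 317] r 0.03 0.0475 ang 22.43 outer 55.47
 white 110 [268, 193, 6, 6, 14] r 0.0302 0.0319 ang 103.7 outer 
 white 110 [210, 195, 3, 3, 6] r 0.0473 0.0499 ang -7.44 outer -7.44
 white 110 [236, 216, 3, 3, 5] r 0.0476 0.0499 ang 38.56 outer 38.56
 white 150 [247, 204, 7, 15, 89] r 0.0305 0.0475 ang 55.84 outer 56.02
side
clip n 17 ang 57.42 r 0.0501 0.064
 white 110 [181, 249, 21, 6, 48] r 0.0382 0.0496 ang -35.0 outer -35.0
 white 110 [177, 263, 7, 4, 19] r 0.0315 0.0477 ang 53.29 outer 53.71
 white 150 [183, 249, 15, 5, 23] r 0.0424 0.0494 ang -33.74 outer -33.74
 white 150 [178, 264, 3, 2, 6] r 0.0396 0.0453 ang 53.78 outer 53.78
t 27.25 tcp [0.5718 0.2285 0.1939] tooly yaw 147.01 shift units [-0.013 -0.009  2.679] tilt z [-2.4e-03  3.0e-04 -1.0e+00] j7 1.63
turn units [ 0.02 -0.01  0.03]
[ 0.2  0.  -0.4] [ 0.1  -0.1   0.03]
```

The wrist view puts the pointer at 55.9° and the clip at 56.2°. I'll retreat and cross-check with the top camera, along with the bystanders and the cassette.

Request:
servo_tool --increments '[[[0, 0, -0.5], [0, 0, 0]], [[0, 0, -0.8], [0, 0, 0]], [[0.5, 0, -0.5], [0, 0, 0]], [[0.8, 0, 0], [0, 0, 0]], [[0.8, 0, 0], [0, 0, 0]], [[0.8, 0, 0], [0, 0, 0]], [[0.8, 0, 0], [0, 0, 0]], [[0.8, 0, 0], [0, 0, 0]], [[0.4, 0, 0], [0, 0, 0]], [[0, 0, 0], [0, 0, 0]]]'

```text
time: 28.25
tcp_pos: [0.4375, 0.0201, 0.284]
tcp_rot: [-0.002, -0.475, 0.88, 0.0]
wrist_force: [-0.1, 0.1, -0.6]
opening: 0.0875
gripper_force: 0.0
```

```bash
python3 k.py top wrist; python3 - <<'E'
from h import *
import pickle
a,b=pickle.load(open('c0.pkl','rb')); n=snap('top'); m=snap('side')
for nm,o,w in(('top',a,n),('side',b,m)):
    d=np.abs(o['img'].astype(int)-w['img']).max(2)
    for k,P in dict(jar=[.36,.426,.04],bottle=[.407,.283,.04],cup=[.384,-.25,.02],cup2=[.69,-.02,.02],blue=[.5414,-.2888,.098],green=[.5344,-.2517,.098]).items():
        u,v=proj(w,P)[0].astype(int); print(nm,k,(u,v),(d[v-9:v+10,u-9:u+10]>40).mean().round(2))
    h=cv2.cvtColor(w['img'],cv2.COLOR_RGB2HSV);y=cv2.inRange(h,(22,120,60),(34,255,255))
    k,l,st,ce=cv2.connectedComponentsWithStats(y)
    for i in range(1,k):
        if st[i,4]>40: print(' yellow',st[i],(atz(w,*ce[i],.114) if nm=='top' else ce[i]).round(4),proj(w,[.554,.0795,.11]).round(1))
E
```

```text
top
clip n 14 ang 55.37 r 0.0493 0.0663
 white 110 [158, 181, 20, 7, 42] r 0.0304 0.0475 ang 29.76 outer 53.32
 white 110 [179, 185, 3, 9, 11] r 0.03 0.0328 ang -72.49 outer 
 white 150 [158, 183, 7, 5, 18] r 0.0304 0.0457 ang 53.5 outer 53.41
wrist
 white 110 [223, 306, 5, 1, 5] r 0.0422 0.0491 ang -30.25 outer -30.25
 white 110 [223, 308, 15, 9, 58] r 0.0302 0.0499 ang -13.77 outer -17.82
 white 110 [269, 308, 8, 3, 10] r 0.0311 0.0429 ang 132.61 outer 134.87
 white 110 [275, 310, 4, 2, 5] r 0.0427 0.0477 ang 129.56 outer 129.56
 white 110 [248, 322, 8, 5, 35] r 0.0396 0.05 ang 56.66 outer 56.66
 white 150 [249, 323, 6, 4, 22] r 0.042 0.0498 ang 56.46 outer 56.46
t 28.35 tcp [0.439  0.023  0.2847] tooly yaw 146.9 shift units [-4.9    0.01   4.496] tilt z [-9.0e-04  1.1e-03 -1.0e+00] j7 2.16
turn units [0.01 0.   0.02]
[0.3 0.7 0.4] [ 0.15 -0.06  0.03]
top jar (np.int64(103), np.int64(263)) 0.0
top bottle (np.int64(152), np.int64(247)) 0.15
top cup (np.int64(330), np.int64(252)) 0.0
top cup2 (np.int64(252), np.int64(154)) 0.0
top blue (np.int64(345), np.int64(197)) 0.22
top green (np.int64(333), np.int64(200)) 0.01
 yellow [213 184  12  14 117] [0.5666 0.0792 0.114 ] [[217.9 194.4]]
side jar (np.int64(216), np.int64(348)) 0.0
side bottle (np.int64(235), np.int64(297)) 0.07
side cup (np.int64(331), np.int64(204)) 0.0
side cup2 (np.int64(215), np.int64(211)) 0.11
side blue (np.int64(295), np.int64(167)) 0.35
side green (np.int64(292), np.int64(172)) 0.17
 yellow [221 207  22  15 179] [230.838  213.7654] [[231.6 214.3]]
 yellow [225 225   8   9  52] [228.3462 229.1731] [[231.6 214.3]]
```

```bash
python3 - <<'E'
from h import *
import pickle
a,b=pickle.load(open('c0.pkl','rb')); n=snap('top'); m=snap('side')
for nm,o,w in(('top',a,n),('side',b,m)):
    for t,c in(('old',o),('new',w)):
        r=red(c);u,v=proj(c,[.407,.283,.07])[0].astype(int); ys,xs=np.nonzero(r[v-15:v+15,u-15:u+15]); print(nm,t,'cap',len(xs),xs.mean().round(2),ys.mean().round(2))
        g=cv2.cvtColor(c['img'],cv2.COLOR_RGB2HSV)
        for col,lo,hi in(('blue',100,118),('grn',50,75)):
            u,v=proj(c,[.5414,-.2888,.098] if col=='blue' else [.5344,-.2517,.098])[0].astype(int)
            ys,xs=np.nonzero(cv2.inRange(g,(lo,120,40),(hi,255,255))[v-16:v+16,u-12:u+12]);print('  ',col,len(xs),xs.mean().round(2),ys.mean().round(2))
# wrist view after turn unavailable; dial-centre in top by intensity: dark disc on white deck
for t,c in(('old',a),('new',n)):
    u,v=proj(c,[.5722,.2288,.04])[0].astype(int); I=c['img'][v-30:v+30,u-30:u+30].max(2)
    k,l,st,ce=cv2.connectedComponentsWithStats((I<75).astype(np.uint8))
    i=l[30-14:30+15,30-14:30+15]; i=np.bincount(i[i>0]).argmax()
    h=cv2.convexHull(np.argwhere(l==i)[:,::-1].astype(np.float32)); e=cv2.fitEllipse(h); print(t,'dial',np.round(e[1],1),atz(c,e[0][0]+u-30,e[0][1]+v-30,.04).round(4))
E
```

```text
top old cap 46 12.83 14.02
   blue 212 12.77 16.81
   grn 196 11.97 16.39
top new cap 32 12.44 14.34
   blue 202 12.58 16.87
   grn 192 12.02 16.42
side old cap 94 12.47 18.54
   blue 74 11.35 16.76
   grn 119 10.6 19.81
side new cap 82 12.34 18.93
   blue 74 12.61 16.69
   grn 118 10.65 19.86
old dial [ 59.2 423.5] [0.6156 0.2344 0.04  ]
new dial [ 61.4 113.1] [0.6124 0.2417 0.04  ]
```

Bystanders and neighbours have not moved, and yellow is seated. One closer look will settle the 0–2° pointer difference between the views.

Request:
servo_tool --increments '[[[-0.7, 0, 0], [0, 0, 0]], [[-0.7, 0, 0], [0, 0, 0]], [[-0.7, 0, 0], [0, 0, 0]], [[-0.6, 0, 0.2], [0, 0, 0]], [[-0.5, 0, 0.4], [0, 0, 0]], [[0, 0, 0.4], [0, 0, 0]], [[0, 0, 0.4], [0, 0, 0]], [[0, 0, 0], [0, 0, 0]], [[0, 0, 0], [0, 0, 0]]]'

```text
time: 29.45
tcp_pos: [0.5257, 0.1588, 0.215]
tcp_rot: [-0.0, -0.478, 0.878, 0.001]
wrist_force: [0.1, -0.6, 0.2]
opening: 0.0878
gripper_force: 0.0
```

```bash
python3 - <<'E'
from h import *
c=snap('wrist'); I=c['img']; 
W=np.array([watz(c,x,y,.044,1)[:2] for y in range(384) for x in range(512)]).reshape(384,512,2)
for K in([.5722,.2288],[.5712,.2278],[.5732,.2278],[.5712,.2298],[.5732,.2298]):
    D=W-K; r=np.hypot(D[...,0],D[...,1]); an=np.degrees(np.arctan2(D[...,1],D[...,0]))
    m=(red(c)>0)&(r<.075); p=(r>.034)&(r<.05)&(I.min(2)>140)&(abs(an-56)<14)
    ps=p.sum(); print(K,'clip',m.sum(),an[m].mean().round(2),r[m].min().round(4),r[m].max().round(4),'inner',an[m&(r<.053)].mean().round(2),'ptr',ps,an[p].mean().round(2),r[p].max().round(4),'tip',an[p&(r>.041)].mean().round(2))
print('cam',(-np.array(c['R']).T@c['t']).round(3)); plan([.5722,.2288,.2])
E
```

```text
[0.5722, 0.2288] clip 51 56.42 0.0558 0.0658 inner nan ptr 69 55.99 0.0495 tip 56.38
[0.5712, 0.2278] clip 51 56.17 0.0572 0.0672 inner nan ptr 68 55.49 0.0494 tip 55.87
[0.5732, 0.2278] clip 51 57.72 0.0561 0.066 inner nan ptr 73 57.95 0.0499 tip 58.12
[0.5712, 0.2298] clip 51 55.11 0.0555 0.0656 inner nan ptr 67 54.05 0.0494 tip 54.62
[0.5732, 0.2298] clip 51 56.69 0.0544 0.0644 inner nan ptr 72 56.51 0.0497 tip 56.74
cam [0.481 0.091 0.377]
t 29.5 tcp [0.5261 0.1586 0.2156] tooly yaw 147.07 shift units [-1.678 -0.011  0.315] tilt z [-6.0e-04  1.9e-03 -1.0e+00] j7 1.74<stdin>:7: RuntimeWarning: Mean of empty slice.
  ret = ret.dtype.type(ret / rcount)
```

The pointer is within about 0.5° of the clip's middle for any plausible axis position. The gripper is open and clear, so I'm handing in.

```bash
python3 -c "
from cell import arm
print(arm.finish_job())"
```

```text
the job is handed in; nothing more can be done
None
```

The yellow cassette is seated in the photometer bay, after being stood on the bench and re-gripped. The knob pointer is on the middle of the red clip: the close wrist views put it within about 1°, the coarser top and side views 2–4° short. The blue and green cassettes and the bystanders were not disturbed, and the job was handed in at about 30 s.

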